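# Seat the inlay sample and hold the loupe over it in focus

## Task

First slide the wooden sample with the brass inlay along its channel until you feel it seat against the blue stop, without ramming it. Then pick up the loupe by its handle and hold it level over the brass inlay, lens centred on the inlay and at the height shown by the orange pointer, and finish while still holding it there, touching neither the jig, its pointer nor the sample with it. Leave the tape, chisel and sanding block where they are.

Things in the scene. Friction and masses are not known exactly. Their poses are not given: they have to be found in the camera images.
- jig: Fixed inspection jig: dark steel plate 260 (x) x 90 (y) x 10 mm thick on the table, with two aluminium rails 7 mm high (tops 17 mm above the table) that leave a 48 mm wide channel along its x axis. Origin: centre of its underside; x points along the channel towards the stop (away from the robot).
- stop: Fixed blue stop block standing in the channel on the plate, 60 (x) x 44 x 35 mm high, its axes parallel to the jig's; origin on the plate's top face. Its face towards the sample lies at x = -12.5 mm. A steel post of 12 mm diameter rises from it at x = +35 mm to 184 mm above the plate and carries the orange pointer; a black screw head (16 mm wide, to 49 mm above the plate) stands at x = +10 mm. Where the stop stands along the channel varies.
- stop_face (a point): Centre of the contact area on the stop's face towards the sample, 11 mm above the plate; axes of the stop.
- focus_pointer (a joint): Height of the orange pointer on the post above its lowest place, 0 to 0.05 m; it is already set and is not to be moved.
- pointer_tip (a point): Tip of the flat orange pointer, at the focal height: the middle plane of the lens must be held at the height of this point. It lies on the sample side of the post, at x = +13 mm of the stop; z up. Its height above the table is 0.095 m plus the joint value.
- sample_centre (a point): Centre (half-way up) of the loose wooden sample, 45 mm wide, 70 mm long, 22 mm high, 0.08 kg, lying on the plate in the channel with its long side (its own y axis) along the channel: its ends are 35 mm from this point, its top is 32 mm above the table. It slides easily along the channel and starts some 20 to 85 mm short of the stop.
- inlay_centre (a point): Centre of the round brass inlay (18 mm wide) on the sample's top face, straight above the sample's centre.
- loupe_grip (a point): Centre (half-way up) of the grip of the loupe's dark wooden handle, a bar 100 mm long (along the loupe's x), 20 mm wide (y), 18 mm high; it is 9 mm above the table while the loupe lies flat. Axes are those of the loupe: x from the handle towards the lens, z up. The loupe weighs about 0.09 kg.
- lens (a point): Centre of the loupe's lens (middle plane), 85 mm from the grip centre along the loupe's +x and 4 mm lower; z is the lens axis. The round steel frame is 73 mm wide and 10 mm thick. The loupe starts lying flat on the table.
- masking_tape: Roll of tape lying flat, 100 mm wide, 25 mm high, to be left alone; origin at the centre of its underside.
- chisel_b: Chisel lying down, 26 x 206 x 28 mm, to be left alone; origin at the centre of its underside.
- sanding_block: Cork sanding block, 57 x 87 x 29 mm, to be left alone; origin at the centre of its underside.
- loupe: The loupe as a whole; origin on its underside below the lens centre (5 mm below point lens), axes as above.
- sample: The sample as a whole; origin at the centre of its underside, long side along its y.
Things that resemble listed ones, but are neither listed nor needed, are in the scene too. Leave any turquoise look-alike of the sample alone.

How it is judged:
By the outcome, as a careful person would: the job done as asked, in the order asked, and still so for the second after the job is handed in, while the arm keeps its last pose, push and grip.
It also fails if it takes over 48 s, if anything falls off the work surface, if the arm or the gripper's body presses on something with over 40 N, if the wrist force passes 120 N, or if a joint passes its speed limit or range.

## Robot

A 7-joint arm with a two-finger parallel gripper is mounted at the origin on a cart in front of the work surface, level with it; the furniture and walls round the work are solid. World frame = base frame: x ahead of the robot, y to its left, z up, the work surface at z = 0. Lengths are in m, angles in rad, forces in N, time in s.
With the tool pointing down it reaches from about 0.425 to 0.875 m from the base axis. Payload 4.7 kg.
Tool frame: the origin (TCP) lies at the very end of the fingers, on their centre line; the grasp point (between the pads) lies 19 mm behind it (ctrl.grasp_offset is the distance from the TCP to the grasp point, in m); z points along the fingers, y is the direction in which the jaws open and shut (so a half turn about z gives the same grasp; the last joint's range is limited). The gripper opens to 87 mm and grips with 3 to 60 N. Pads are 19 mm wide; open, the fingers measure 117 mm over their backs; the gripper's body (75 mm by 190 mm) begins 51 mm behind the grasp point.
Start: joints at [-1.304, 0.321, -0.07, 1.45, 0.023, 1.371, -0.057], TCP at [0.163, 0.629, 0.223] pointing down, gripper open.
Joint ranges: [-2.86, 2.86], [-0.3, 2.09], [-1.38, 1.24], [0.06, 2.45], [-1.56, 4.7], [0.09, 2.05], [-2.69, 2.69]. Speed limits (rad/s): [2.57, 2.57, 3.14, 3.14, 3.14, 3.14, 3.14].

## Interface

Orientations are given as a rotation vector (axis times angle).
In Python, from bench import ctrl gives the robot as it stands.
- The arm moves only by the shell command python3 -m creep 'ROWS' [FORCE]. ROWS is JSON, a list that holds one entry, the list of rows, each a list of 7 numbers: the opening, from 0 (shut) to 1 (fully open), then the shift along the tool's x, y, z in mm, then the turn, a rotation vector about the tool's x, y, z in rad. In form: [[[grip, dx, dy, dz, rx, ry, rz], ...]]. A call has 1 to 5 rows; each row is the pose to reach, as a shift and turn from the pose commanded when the call began, along the tool's axes at that moment; what a row does not reach only later rows make up. A row lasts 1/10 s, in which the tool goes at most 50 mm and 8.59 degrees, less where a joint would pass 70% of its speed; a pose out of reach is approached as far as the arm can. A call with a gripper value outside its range is refused whole. The fingers move at their own pace and stop on an object; FORCE is the grip in N (left out, the last holds). Time passes only in rows, so rows that repeat a pose let the fingers close. It gives the time, the measured TCP pose, the force and the opening at its end, in the units of the state.
- ctrl.get_state(): the state, without advancing time (a new reading comes with each control period).
- ctrl.get_image(name): name is "side" or "top"; returns the picture (420x560x3 uint8, red, green, blue); there is no depth.
- ctrl.camera_params(name): a dict with "K" (3x3 intrinsics, pixels), "pose" (4x4, takes a point from camera to world coordinates). Camera axes: x right, y down, z forward; pixel columns grow to the right and rows downward; lengths in m; the calibration is good to about 2 mm. A picture is of the moment at which its call begins. camera_params takes no time and is no camera call.
- ctrl.close_job(): hands the job in, once; it reports no verdict.
The state is a dict: "time": time; "joint_positions": joint angles; "qd": joint speeds; "joint_torque": joint torques, N m; "position": TCP position; "tool_rot": TCP orientation; "ft_force": force on the tool from outside, world axes, zero at the start; "torque": the same for the moment, N m; "grip_width": opening from 0.0 (shut) to 1.0 (fully open).
Only numpy, scipy, OpenCV 4.12 (cv2) and the standard library are available. Lean on these libraries where they do the work, as an engineer would, in place of code of your own. Each camera call takes 0.05 s, during which the arm holds its last target. There are 200 camera calls.

## Working session

There is one attempt and no reset: what is moved stays moved. The work goes in short steps, Python scripts to look and compute and a shell command to move; the robot and the scene stay as the last step left them, time stands still between calls to the robot, and variables do not carry over. Pictures are saved under pics/ and viewed, about 8 in all and at most 12, crops included, and the job is handed in when it is done.

```bash
mkdir -p pics && ls && python3 - <<'E'
from bench import ctrl
import cv2,numpy as np
for n in("top","side"):
    im=ctrl.get_image(n); cv2.imwrite(f"pics/{n}0.png",im[:,:,::-1])
    p=ctrl.camera_params(n); print(n,np.round(p["K"],1).tolist(),np.round(p["pose"],4).tolist())
s=ctrl.get_state(); print(s, ctrl.grasp_offset)
E
```

```text
pics
top [[404.0, 0.0, 282.9], [0.0, 404.0, 204.6], [0.0, 0.0, 1.0]] [[-0.0041, -0.9918, 0.1276, 0.4379], [-0.9995, -0.0001, -0.0329, -0.063], [0.0326, -0.1277, -0.9913, 1.1385], [0.0, 0.0, 0.0, 1.0]]
side [[461.0, 0.0, 272.9], [0.0, 461.0, 208.2], [0.0, 0.0, 1.0]] [[-0.9807, -0.1208, 0.1536, 0.3754], [-0.1936, 0.4954, -0.8468, 1.1816], [0.0262, -0.8602, -0.5093, 0.8575], [0.0, 0.0, 0.0, 1.0]]
{'time': 0.1, 'joint_positions': array([-1.3038906 ,  0.32172981, -0.07005756,  1.45152785,  0.02263757,
        1.37085838, -0.05691673]), 'qd': array([ 0.00100802, -0.00083201,  0.0006566 , -0.00121897,  0.0003195 ,
       -0.00117873, -0.00135413]), 'joint_torque': array([-1.20629584e-04, -4.92568839e+01, -4.05831356e-01, -3.13401711e+01,
       -6.42162608e-02,  3.94774158e-02,  1.07351341e-04]), 'position': array([0.16253029, 0.6288311 , 0.22159573]), 'tool_rot': array([-3.96051655e-01, -3.11644779e+00,  2.72679633e-03]), 'ft_force': array([-0.6256468 , -0.31806232, -0.1722278 ]), 'torque': array([-0.05073171, -0.03780386, -0.03371774]), 'grip_width': 0.998874261423756} 0.0187
```

View pics/top0.png

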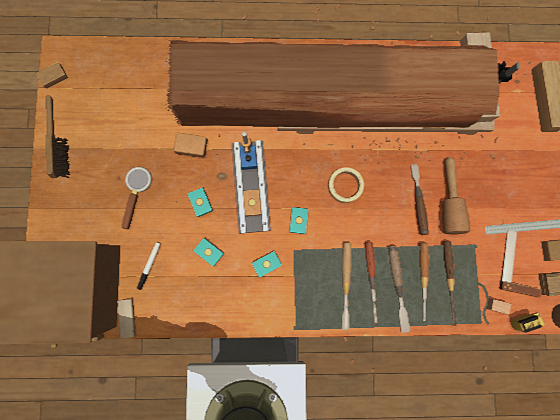

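View pics/side0.png

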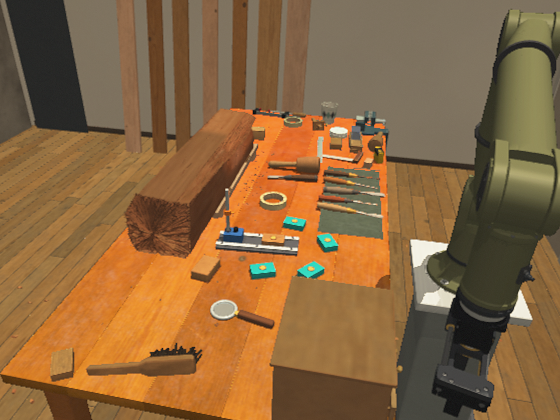

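The top view shows the following:
- Jig at about (252,187), with the blue stop at (248,155).
- The wooden sample with brass inlay at (252,201), in the channel.
- Loupe with its lens at (138,180) and handle at (130,210).
- Four turquoise look-alikes at (200,202), (299,220), (208,251) and (266,264). They lie off the jig and aren't the sample.
- Tape at (346,184), and a sanding block or similar at (190,145).

In the side view the arm is at the right, beside a cabinet at (340,330). Next I'll enlarge both views.

```bash
cat > h.py <<'E'
from bench import ctrl
import cv2,numpy as np
from scipy.spatial.transform import Rotation as R
P={n:ctrl.camera_params(n) for n in("top","side")}
def ray(n,u,v,z):
    p=P[n];d=np.array(p["pose"])[:3,:3]@np.linalg.solve(p["K"],[u,v,1.]);o=np.array(p["pose"])[:3,3]
    return o+d*(z-o[2])/d[2]
def proj(n,X):
    p=P[n];T=np.array(p["pose"]);c=T[:3,:3].T@(np.array(X)-T[:3,3]);q=np.array(p["K"])@c;return q[:2]/q[2]
def tri(ut,us):
    A=np.zeros((3,3));b=np.zeros(3)
    for n,(u,v) in(("top",ut),("side",us)):
        T=np.array(P[n]["pose"]);d=T[:3,:3]@np.linalg.solve(P[n]["K"],[u,v,1.]);d/=np.linalg.norm(d);M=np.eye(3)-np.outer(d,d);A+=M;b+=M@T[:3,3]
    return np.linalg.solve(A,b)
def crop(im,x0,y0,w,h,s):
    return cv2.resize(im[y0:y0+h,x0:x0+w],None,fx=s,fy=s,interpolation=cv2.INTER_CUBIC)
E
python3 - <<'E'
from h import *
t=cv2.imread("pics/top0.png");s=cv2.imread("pics/side0.png")
a=crop(t,215,125,70,115,5);b=crop(s,205,180,105,80,4);c=crop(t,105,155,60,80,4);d=crop(s,200,290,90,45,4)
M=np.zeros((600,800,3),np.uint8)
M[:575,:350]=a; M[:320,350:350+420]=b; M[325:325+180,355:355+360]=d
cv2.imwrite("pics/c1.png",M)
np.set_printoptions(precision=4,suppress=True)
print("side tcp px",proj("side",ctrl.get_state()["position"]),proj("top",ctrl.get_state()["position"]))
print("lens",ray("top",138,180,.005),ray("side",224,310,.005),"handle",ray("top",130,210,.009))
print("inlay",ray("top",252,201,.032),ray("side",272,239.5,.032))
# cabinet corner: near top-right corners
for u,v in((119,244),(96,241),(119,330),(94,336)): print("cab top px",u,v,ray("top",u,v,0),ray("top",u,v,.3))
print("cab tri",tri((96,241),(275,356)),tri((94,340),(395,372)))
E
```

```text
side tcp px [454.5229 389.6762] [-58.9345 389.7704]
lens [0.6537 0.308  0.005 ] [0.6559 0.311  0.005 ] handle [0.5681 0.3252 0.009 ]
inlay [ 0.5903 -0.0143  0.032 ] [ 0.5896 -0.0003  0.032 ]
cab top px 119 244 [0.4743 0.3543 0.    ] [0.4647 0.2443 0.3   ]
cab top px 96 241 [0.4828 0.4175 0.    ] [0.4709 0.2909 0.3   ]
cab top px 119 330 [0.2431 0.3434 0.    ] [0.2944 0.2363 0.3   ]
cab top px 94 336 [0.2281 0.4091 0.    ] [0.2834 0.2847 0.3   ]
cab tri [ 0.4901  0.4218 -0.0082] [ 0.2165  0.4107 -0.0052]
```

View pics/c1.png

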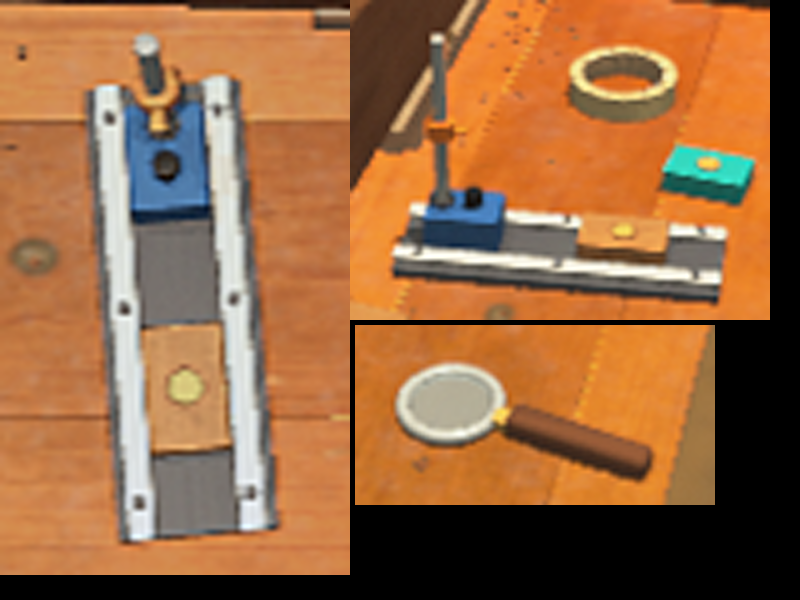

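The crop confirms the target: the sample with wood body and brass inlay is at top px (251.6,201.8). It's the only one in the channel, and the look-alikes are turquoise. The stop's front top edge is near (249,166), and the orange pointer tip is near top (246.5,151) and side (233,212). Next is a joint pose fit.

```bash
cat > fit.py <<'E'
from h import *
from scipy.optimize import least_squares
np.set_printoptions(precision=4,suppress=True)
A=lambda x,y:("top",(215+(x+.5)/5-.5,125+(y+.5)/5-.5))
B=lambda x,y:("side",(205+(x-350+.5)/4-.5,180+(y+.5)/4-.5))
# frame: j jig ,s stop, w sample(along jig x), p pointer ; local coords (z above table)
obs=[(A(128,539),'j',(-.13,.045-.0105+.0105,.010)),(A(275,527),'j',(-.13,-.045,.010)),(A(87,92),'j',(.13,.045,.010)),(A(240,80),'j',(.13,-.045,.010)),
(A(143,327),'w',(.035,.0225,.032)),(A(221,323),'w',(.035,-.0225,.032)),(A(231,446),'w',(-.035,-.0225,.032)),(A(150,452),'w',(-.035,.0225,.032)),(A(185,386),'w',(0,0,.032)),
(A(132,209),'s',(-.0125,.022,.045)),(A(208,201),'s',(-.0125,-.022,.045)),(A(166,164),'s',(.010,0,.059)),(A(146,42),'s',(.035,0,.194)),
(B(624,230),'w',(0,0,.032)),(B(437,37),'s',(.035,0,.194)),(B(474,190),'s',(.010,0,.059)),(B(582,216),'w',(.035,-.0225,.032)),(B(669,226),'w',(-.035,-.0225,.032)),
(B(505,203),'s',(-.0125,-.022,.045)),(B(500,222),'s',(-.0125,.022,.045))]
def X(q,f,l):
    x,y,a,s,w=q[:5];o={'j':0,'s':s,'w':w}[f];c,n=np.cos(a),np.sin(a)
    return [x+c*(l[0]+o)-n*l[1],y+n*(l[0]+o)+c*l[1],l[2]]
off=lambda q,n:np.array(q[6:8]) if n=="side" else np.zeros(2)
pt=[(A(158,133),),(B(466,128),)]
def f(q):
    r=[proj(n,X(q,fr,l))-uv+off(q,n) for (n,uv),fr,l in obs]
    r+=[proj(n,X(q,'s',(.013,0,.095+q[5])))-uv+off(q,n) for ((n,uv),) in pt]
    return np.concatenate(r+[np.array(q[6:8])/3])
s=least_squares(f,[.6,-.01,0,.08,-.02,.02,0,0],loss="soft_l1")
if __name__=="__main__":
    q=s.x;print("jig x y yaw stop sample joint, side offset px",q);print(f(q).reshape(-1,2)[:-1].round(1).tolist())
    print("inlay",X(q,'w',(0,0,.032)),"seated inlay",X(q,'s',(-.0475,0,.032)),"sample near end",X(q,'w',(-.035,0,.02)),"travel",q[3]-.0475-q[4])
    # loupe: lens ellipse + handle from segmentation by eye (full-res px)
    for n in("top","side"):
        im=cv2.imread(f"pics/{n}0.png");hsv=cv2.cvtColor(im,cv2.COLOR_BGR2HSV)
        x0,y0,x1,y1=(118,160,160,198) if n=="top" else (205,296,250,323)
        m=(hsv[y0:y1,x0:x1,1]<90).astype(np.uint8);k,l,st,c=cv2.connectedComponentsWithStats(m);i=1+st[1:,4].argmax();u=c[i]+[x0,y0]
        print(n,"lens px",u,st[i],ray(n,*(u-off(q,n)),.005))
        x0,y0,x1,y1=(115,188,142,230) if n=="top" else (230,305,280,330)
        h=hsv[y0:y1,x0:x1];m=((h[...,2]<150)).astype(np.uint8);k,l,st,c=cv2.connectedComponentsWithStats(m);i=1+st[1:,4].argmax();u=c[i]+[x0,y0]
        print(n,"handle px",u,st[i],ray(n,*(u-off(q,n)),.012))
    for u in((290,282),(397,292),(275,356),(393,380)):print("cab side",ray("side",*u,.15))
    for u in((170,42),(168,125),(497,118)):print("log top",ray("top",*u,.15),ray("top",*u,0))
E
python3 fit.py
```

```text
jig x y yaw stop sample joint, side offset px [ 0.6365 -0.0095  0.0852  0.0616 -0.0489  0.022  -0.4582  0.5559]
[[-1.9, 0.7], [0.9, 0.3], [-0.6, -0.5], [0.2, -0.5], [-0.6, 0.1], [0.1, -0.5], [0.1, -0.0], [-0.0, 0.2], [0.1, 0.1], [-0.3, 0.4], [0.5, 0.7], [0.0, -0.4], [0.2, 0.1], [-0.2, 0.7], [0.2, 0.6], [-0.3, 0.5], [0.3, -0.6], [0.1, -1.3], [0.2, -2.3], [-0.9, 0.6], [0.3, -0.8], [0.5, 0.2]]
inlay [np.float64(0.5878077140396143), np.float64(-0.013636868224400894), 0.032] seated inlay [np.float64(0.6506016334006104), np.float64(-0.00827360449168954), 0.032] sample near end [np.float64(0.55293468165406), np.float64(-0.016615393402418143), 0.02] travel 0.06302254284446088
top lens px [138.0116 178.8353] [  7   7  27  25 516] [0.657  0.3081 0.005 ]
top handle px [129.5599 210.068 ] [  7   4  17  37 309] [0.5675 0.3254 0.012 ]
side lens px [223.2605 309.3535] [  5   4  28  20 430] [0.6579 0.3068 0.005 ]
side handle px [253.2379 319.3   ] [  0   5  44  19 290] [0.5706 0.3322 0.012 ]
cab side [0.4826 0.3332 0.15  ]
cab side [0.2332 0.3126 0.15  ]
cab side [0.4749 0.5607 0.15  ]
cab side [0.2491 0.569  0.15  ]
log top [0.9878 0.1938 0.15  ] [1.0712 0.2328 0.    ]
log top [0.7664 0.1919 0.15  ] [0.8163 0.2306 0.    ]
log top [ 0.7908 -0.6504  0.15  ] [ 0.8444 -0.7395  0.    ]
```

Everything is located: the sample has about 63 mm to travel, the seated inlay will be at about (0.6506, −0.0083), and the focal height is about 0.117 m. First I'll lift the arm clear of the cabinet and work out the move to the jig.

```bash
cat > go.py <<'E'
import sys
from h import *
np.set_printoptions(precision=4,suppress=True)
def rows(p,yaw_y=None,p0=None):
    """shift(mm)/turn(rad) in tool axes to put TCP at p, straight down, jaws' y axis at azimuth yaw_y (deg)"""
    s=ctrl.get_state();Rt=R.from_rotvec(s["tool_rot"]);o=s["position"] if p0 is None else p0
    M=Rt.as_matrix();a=np.arctan2(M[1,1],M[0,1]) if yaw_y is None else np.radians(yaw_y)
    y=np.array([np.cos(a),np.sin(a),0]);z=np.array([0,0,-1.]);D=R.from_matrix(np.c_[np.cross(y,z),y,z])
    return (M.T@(np.array(p)-o)*1000).round(1),(Rt.inv()*D).as_rotvec().round(4)
if __name__=="__main__":
    a=list(map(float,sys.argv[1:]));s=ctrl.get_state()
    print("t",s["time"],"pos",s["position"],"jaw az",np.degrees(np.arctan2(*R.from_rotvec(s["tool_rot"]).as_matrix()[[1,0],1])),"F",s["ft_force"],"g",s["grip_width"])
    print(*rows(a[:3],a[3] if len(a)>3 else None))
E
python3 -m creep '[[[1,0,0,-50,0,0,0],[1,0,0,-100,0,0,0],[1,0,0,-140,0,0,0],[1,0,0,-140,0,0,0]]]'
python3 go.py .46 .42 .36 94.9; python3 go.py .53 -.0185 .36 94.9
```

```text
time: 0.5
position: [0.163, 0.6313, 0.3698]
tool_rot: [0.396, 3.115, 0.018]
ft_force: [0.7, 0.5, 0.4]
grip_width: 1.001
t 0.5 pos [0.163  0.6313 0.3698] jaw az 75.51294573295134 F [0.6918 0.5219 0.3682] g 1.0012779920588535
[-340.5 -130.4    8.2] [ 0.0112  0.0015 -0.3384]
t 0.5 pos [0.163  0.6313 0.3698] jaw az 75.51294573295134 F [0.6918 0.5219 0.3682] g 1.0012779920588535
[-517.9 -537.4    3.6] [ 0.0112  0.0015 -0.3384]
```

```bash
python3 -m creep '[[[0,-46,-18,0,0,0,0],[0,-92,-36,0,0,0,0],[0,-138,-53,0,0,0,0],[0,-184,-70,0,0,0,0],[0,-230,-88,0,0,0,0]]]' >/dev/null
python3 -m creep '[[[0,-46,-18,0,0,0,0],[0,-92,-36,0,0,0,0],[0,-110,-42,0,0,0,0],[0,-128,-84,0,0,0,0],[0,-146,-126,0,0,0,0]]]' >/dev/null
python3 -m creep '[[[0,-18,-42,0,0,0,0],[0,-36,-84,0,0,0,0],[0,-54,-126,0,0,0,0],[0,-72,-168,0,0,0,0],[0,-90,-210,0,0,0,0]]]' >/dev/null
python3 -m creep '[[[0,-18,-40,0,0,0,0],[0,-35,-78,0,0,0,0],[0,-52,-113,0,0,-0.14],[0,-52,-113,0,0,0,-0.28],[0,-52,-113,0,0,0,-0.338]]]'
python3 go.py .53 -.0185 .1 94.9
```

```text
t 2.0 pos [0.5074 0.1003 0.3617] jaw az 75.5215736560525 F [-0.1648  0.2419  0.4804] g 0.008588991701215767
[ -51.9 -109.3  261.7] [-0.0002 -0.001  -0.3382]schema error: expected 7 numbers
```

```bash
python3 -m creep '[[[0,-18,-40,30,0,0,0],[0,-35,-78,60,0,0,-0.08],[0,-52,-109,90,0,0,-0.2],[0,-52,-109,130,0,0,-0.338],[0,-52,-109,130,0,0,-0.338]]]'
python3 go.py .53 -.0185 .022 94.9
```

```text
time: 2.5
position: [0.5266, -0.0176, 0.2266]
tool_rot: [0.129, -3.127, 0.001]
ft_force: [-0.6, 1.2, -0.4]
grip_width: 0.004
t 2.5 pos [ 0.5266 -0.0176  0.2266] jaw az 94.73536496268336 F [-0.6175  1.2055 -0.3906] g 0.003932249860102991
[ -5.6  -1.2 204.6] [-0.0001 -0.0115 -0.0029]
```

```bash
python3 -m creep '[[[0,-3,-1,50,0,0,0],[0,-3,-1,100,0,0,0],[0,-3,-1,150,0,0,0],[0,-3,-1,170,0,0,0],[0,-3,-1,170,0,0,0]]]' >/dev/null
python3 go.py .53 -.0185 .022 94.9
python3 - <<'E'
from h import *
t=ctrl.get_image("top")[:,:,::-1];s=ctrl.get_image("side")[:,:,::-1]
cv2.imwrite("pics/top1.png",t);cv2.imwrite("pics/side1.png",s)
cv2.imwrite("pics/c2.png",crop(s,200,160,150,110,5))
E
```

```text
t 3.0 pos [ 0.5319 -0.0154  0.0604] jaw az 94.85135396888222 F [-0.0193 -0.2747  1.342 ] g 0.0051121617746789395
[ 1.9 -2.9 38.4] [ 0.0001 -0.0059 -0.0008]
```

View pics/c2.png

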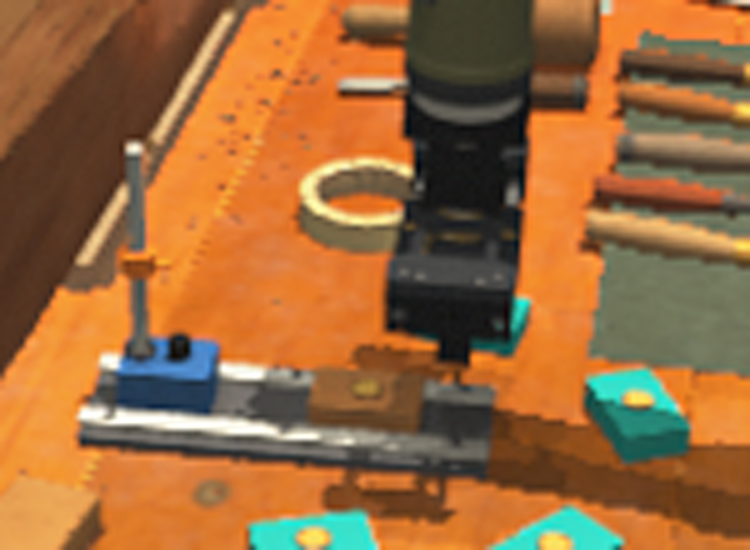

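The side crop shows the closed fingers at about (290,233), above the channel just behind the sample. The jig and sample are undisturbed. I'll descend, then push slowly.

```bash
python3 -m creep '[[[0,2,-3,15,0,0,0],[0,2,-3,30,0,0,0],[0,2,-3,38,0,0,0],[0,2,-3,38,0,0,0],[0,2,-3,38,0,0,0]]]' >/dev/null
python3 go.py .6 -.0125 .022 94.9
python3 -m creep '[[[0,-4,0,0,0,0,0],[0,-8,0,0,0,0,0],[0,-12,0,0,0,0,0],[0,-15,0,0,0,0,0],[0,-15,0,0,0,0,0]]]'
```

```text
t 3.6 pos [ 0.5326 -0.02    0.025 ] jaw az 94.88009600385735 F [0.4048 0.6132 0.3186] g 0.003700589623898666
[-67.8   1.7   3.1] [ 0.0001  0.0006 -0.0003]
time: 4.1
position: [0.5478, -0.0188, 0.0246]
tool_rot: [-0.134, 3.138, -0.0]
ft_force: [0.6, -0.2, 0.4]
grip_width: 0.007
```

```bash
python3 -m creep '[[[0,-4,1,3,0,0,0],[0,-8,1,3,0,0,0],[0,-13,1,3,0,0,0],[0,-18,1,3,0,0,0],[0,-23,1,3,0,0,0]]]'
python3 -m creep '[[[0,-5,0,0,0,0,0],[0,-10,0,0,0,0,0],[0,-15,0,0,0,0,0],[0,-19,0,0,0,0,0],[0,-21,0,0,0,0,0]]]'
python3 -m creep '[[[0,-1,0,0,0,0,0],[0,-2,0,0,0,0,0],[0,-3,0,0,0,0,0],[0,-4,0,0,0,0,0],[0,-4,0,0,0,0,0]]]'
```

```text
time: 4.6
position: [0.5705, -0.0159, 0.0216]
tool_rot: [-0.134, 3.139, 0.0]
ft_force: [-0.5, 0.0, 0.1]
grip_width: 0.003
time: 5.1
position: [0.5913, -0.0141, 0.0216]
tool_rot: [-0.134, 3.139, 0.0]
ft_force: [-2.3, 0.4, 0.4]
grip_width: 0.006
time: 5.6
position: [0.5951, -0.0137, 0.0216]
tool_rot: [-0.134, 3.138, 0.0]
ft_force: [-0.2, 0.2, 0.3]
grip_width: 0.003
```

```bash
python3 -m creep '[[[0,-1,0,0,0,0,0],[0,-2,0,0,0,0,0],[0,-3,0,0,0,0,0],[0,-4,0,0,0,0,0]]]' | sed -n '2p;4p'
python3 -m creep '[[[0,-1,0,0,0,0,0],[0,-2,0,0,0,0,0],[0,-3,0,0,0,0,0]]]'| sed -n '2p;4p'
```

```text
position: [0.5988, -0.0134, 0.0216]
ft_force: [-1.4, 0.1, 0.6]
position: [0.6019, -0.0132, 0.0216]
ft_force: [-0.8, -0.2, 0.4]
```

```bash
python3 -m creep '[[[0,-0.5,0,0,0,0,0],[0,-1,0,0,0,0,0],[0,-1,0,0,0,0,0]]]'| sed -n '2p;4p'
```

```text
position: [0.603, -0.0131, 0.0216]
ft_force: [-0.1, -0.3, 0.0]
```

```bash
python3 -m creep '[[[0,-0.5,0,0,0,0,0],[0,-1,0,0,0,0,0],[0,-1,0,0,0,0,0]]]'| sed -n '2p;4p'
python3 -m creep '[[[0,-0.5,0,0,0,0,0],[0,-1,0,0,0,0,0],[0,-1,0,0,0,0,0]]]'| sed -n '2p;4p'
```

```text
position: [0.604, -0.013, 0.0216]
ft_force: [-0.1, -0.2, -0.9]
position: [0.6048, -0.013, 0.0215]
ft_force: [-1.2, -0.0, 0.7]
```

```bash
python3 -m creep '[[[0,-0.5,0,0,0,0,0],[0,-1,0,0,0,0,0],[0,-1,0,0,0,0,0]]]'| sed -n '2p;4p'
```

```text
position: [0.6049, -0.0129, 0.0215]
ft_force: [-5.0, -0.8, 4.2]
```

```bash
python3 -m creep '[[[0,-0.4,0,0,0,0,0],[0,-0.4,0,0,0,0,0],[0,-0.4,0,0,0,0,0]]]'| sed -n '2p;4p'
python3 - <<'E'
from h import *
t=ctrl.get_image("top")[:,:,::-1];s=ctrl.get_image("side")[:,:,::-1]
cv2.imwrite("pics/side2.png",s)
cv2.imwrite("pics/c3.png",crop(s,210,195,110,70,7))
E
```

```text
position: [0.6049, -0.013, 0.0215]
ft_force: [-6.1, 0.4, 5.4]
```

View pics/c3.png

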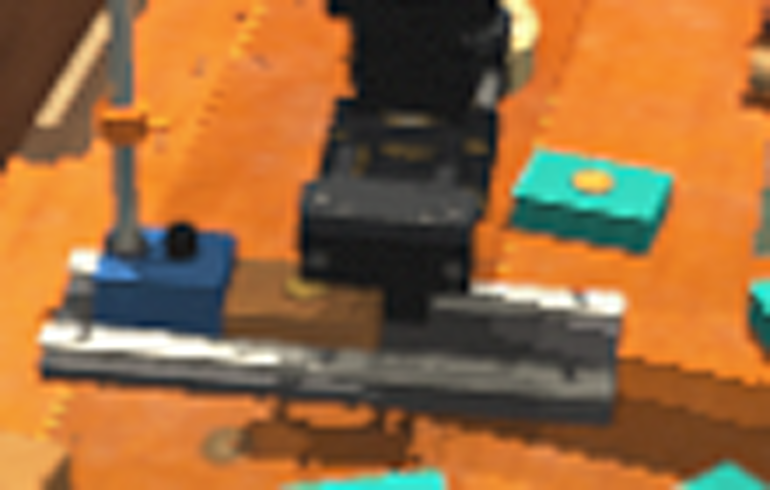

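The side crop shows the sample's far end flush against the blue stop at about crop x=228, with no gap. The force rose to about 6 N while the TCP stopped moving, so the sample is seated. Now I'll back off, rise and go to the loupe.

```bash
python3 -m creep '[[[0,3,0,0,0,0,0],[0,12,0,0,0,0,0],[0,20,0,-20,0,0,0],[0.3,20,0,-70,0,0,0],[0.6,20,0,-120,0,0,0]]]' >/dev/null
python3 -m creep '[[[0.6,0,0,-40,0,0,0],[0.6,0,0,-60,0,0,0],[0.6,0,0,-60,0,0,0]]]' 
python3 go.py .5735 .3241 .2 79
```

```text
time: 8.7
position: [0.5886, -0.0146, 0.2056]
tool_rot: [-0.133, 3.13, 0.002]
ft_force: [-0.6, -0.2, -1.0]
grip_width: 0.375
t 8.7 pos [ 0.5886 -0.0146  0.2056] jaw az 94.88020460601903 F [-0.6275 -0.1669 -1.0018] g 0.37502089991674736
[-13.7 338.8   5.9] [0.0018 0.0084 0.2772]
```

```bash
python3 -m creep '[[[0.6,-2,48,0,0,0,0],[0.6,-4,96,0,0,0,0],[0.6,-6,144,0,0,0,0.05],[0.6,-8,192,0,0,0,0.15],[0.6,-10,240,0,0,0,0.277]]]' >/dev/null
python3 go.py .5735 .3241 .1 79
```

```text
t 9.2 pos [0.5748 0.2271 0.1998] jaw az 78.73986089729352 F [-0.162  -0.0063 -0.3343] g 0.5983704558364834
[20.1 95.  99.8] [-0.0006 -0.0011 -0.0045]
```

```bash
python3 -m creep '[[[0.6,10,47,30,0,0,0],[0.6,20,94,70,0,0,0],[0.6,20,94,115,0,0,0],[0.6,20,94,125,0,0,0],[0.6,20,94,125,0,0,0]]]' >/dev/null
python3 go.py .5735 .3241 .003 79
python3 - <<'E'
from h import *
t=ctrl.get_image("top")[:,:,::-1];s=ctrl.get_image("side")[:,:,::-1]
cv2.imwrite("pics/top3.png",t);cv2.imwrite("pics/side3.png",s)
M=np.zeros((600,800,3),np.uint8);a=crop(t,90,150,80,100,5);b=crop(s,190,250,130,100,3)
M[:500,:400]=a;M[:300,405:795]=b;cv2.imwrite("pics/c4.png",M)
E
```

```text
t 9.7 pos [0.5701 0.3206 0.0704] jaw az 79.11237251787811 F [-0.5638 -1.204  -0.9174] g 0.5995512344683152
[-3.2  4.5 67.3] [-0.0069 -0.0069  0.0019]
```

View pics/c4.png

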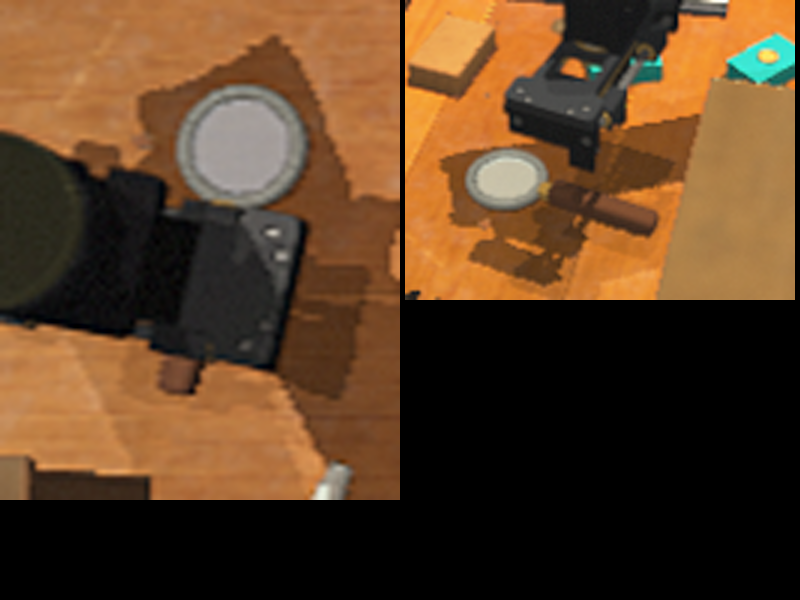

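The crop shows the open gripper straddling above the handle. The lens is clear at top px (138,179), matching the earlier fix, and the cabinet is clear. Descending now.

```bash
python3 -m creep '[[[0.6,-3,4,15,0,0,0],[0.6,-3,4,35,0,0,0],[0.6,-3,4,50,0,0,0],[0.6,-3,4,58,0,0,0],[0.6,-3,4,58,0,0,0]]]'
python3 go.py .5735 .3241 .004 79
```

```text
time: 10.3
position: [0.5773, 0.3242, 0.0174]
tool_rot: [-0.301, -3.126, 0.002]
ft_force: [0.0, 0.1, 0.1]
grip_width: 0.597
t 10.3 pos [0.5773 0.3242 0.0174] jaw az 78.98351022331187 F [0.0401 0.075  0.124 ] g 0.597435133774429
[ 3.7 -0.8 13.4] [-0.0013 -0.0013 -0.0003]
```

```bash
python3 -m creep '[[[0.6,2,0,6,0,0,0],[0.6,2,0,12,0,0,0],[0.6,2,0,12.5,0,0,0],[0.6,2,0,12.5,0,0,0]]]'
python3 -m creep '[[[0,0,0,0,0,0,0],[0,0,0,0,0,0,0],[0,0,0,0,0,0,0],[0,0,0,0,0,0,0],[0,0,0,0,0,0,0]]]' 40
python3 -m creep '[[[0,0,0,0,0,0,0],[0,0,0,0,0,0,0],[0,0,0,0,0,0,0]]]' 40
```

```text
time: 10.7
position: [0.5758, 0.3253, 0.0061]
tool_rot: [0.301, 3.127, 0.0]
ft_force: [0.4, -0.1, -0.3]
grip_width: 0.603
time: 11.2
position: [0.5759, 0.3254, 0.0062]
tool_rot: [0.301, 3.127, 0.0]
ft_force: [0.0, 1.1, 0.3]
grip_width: 0.232
time: 11.5
position: [0.5759, 0.3254, 0.0062]
tool_rot: [0.301, 3.127, 0.0]
ft_force: [0.4, 0.3, -0.0]
grip_width: 0.225
```

```bash
python3 -m creep '[[[0,0,0,-10,0,0,0],[0,0,0,-30,0,0,0],[0,0,0,-60,0,0,0],[0,0,0,-95,0,0,0],[0,0,0,-118,0,0,0]]]'
python3 -m creep '[[[0,0,0,0,0,0,0],[0,0,0,0,0,0,0]]]'
python3 - <<'E'
from h import *
from fit import X,s as fs,off
t=ctrl.get_image("top")[:,:,::-1];s=ctrl.get_image("side")[:,:,::-1]
cv2.imwrite("pics/top4.png",t);cv2.imwrite("pics/side4.png",s)
M=np.zeros((600,800,3),np.uint8);a=crop(t,80,130,80,100,5);b=crop(s,190,220,130,100,3)
M[:500,:400]=a;M[:300,405:795]=b;cv2.imwrite("pics/c5.png",M)
st=ctrl.get_state();print(st["position"],st["grip_width"])
E
```

```text
time: 12.0
position: [0.5768, 0.3255, 0.1274]
tool_rot: [0.301, 3.125, 0.003]
ft_force: [0.9, 0.3, -0.3]
grip_width: 0.222
time: 12.2
position: [0.5759, 0.3253, 0.1245]
tool_rot: [0.301, 3.127, 0.001]
ft_force: [-0.3, -0.0, -1.2]
grip_width: 0.224
[0.5748 0.3248 0.1225] 0.22481574239289648
```

View pics/c5.png

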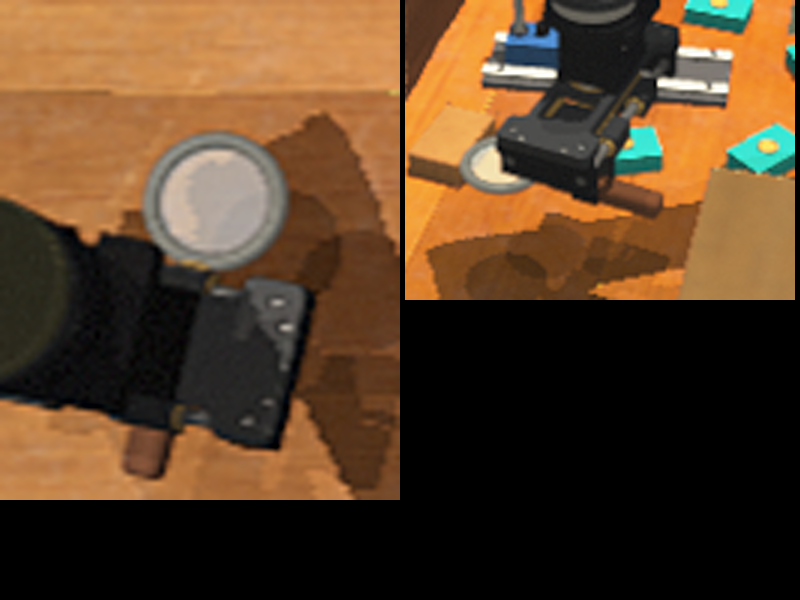

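```bash
python3 - <<'E'
from h import *
from go import rows
st=ctrl.get_state();M=R.from_rotvec(st["tool_rot"]).as_matrix()
L=ray("top",122.8,169.8,.1225-.0012);print(st["position"],"lens",L,"rel",L-st["position"])
L0=np.array([.657,.308,.005]);r0=L0-[.5759,.3254,.0062];print("rel at grasp",r0)
r=(L-st["position"]);r[2]=-.0012
for r_ in(r,r0):
    T=np.array([.650,-.0085,.117])-r_;print(T,*rows(T))
E
```

```text
[0.5748 0.3248 0.1225] lens [0.6577 0.3091 0.1213] rel [ 0.0829 -0.0157 -0.0012]
rel at grasp [ 0.0811 -0.0174 -0.0012]
[0.5671 0.0072 0.1182] [ -53.  -313.3    4.8] [-0.0018 -0.002  -0.    ]
[0.5689 0.0089 0.1182] [ -54.4 -311.2    4.8] [-0.0018 -0.002  -0.    ]
```

```bash
python3 -m creep '[[[0,-3,-15,0,0,0,0],[0,-8,-45,0,0,0,0],[0,-14,-80,0,0,0,0],[0,-20,-118,0,0,0,0],[0,-27,-157,0,0,0,0]]]' >/dev/null
python3 -m creep '[[[0,-7,-39,0,0,0,0],[0,-13,-78,0,0,0,0],[0,-19,-113,0,0,0,0],[0,-24,-140,0,0,0,0],[0,-26,-155,0,0,0,0]]]' >/dev/null
python3 -m creep '[[[0,0,0,0,0,0,0],[0,0,0,0,0,0,0],[0,0,0,0,0,0,0],[0,0,0,0,0,0,0],[0,0,0,0,0,0,0]]]'
python3 - <<'E'
from h import *
t=ctrl.get_image("top")[:,:,::-1];s=ctrl.get_image("side")[:,:,::-1]
cv2.imwrite("pics/top5.png",t);cv2.imwrite("pics/side5.png",s)
M=np.zeros((600,800,3),np.uint8);a=crop(t,210,120,80,115,5);b=crop(s,205,165,98,120,4)
M[:575,:400]=a;M[:480,405:797]=b;cv2.imwrite("pics/c6.png",M)
st=ctrl.get_state();print(st["position"],st["tool_rot"],st["grip_width"])
E
```

```text
time: 13.8
position: [0.5685, 0.0102, 0.124]
tool_rot: [-0.297, -3.127, -0.0]
ft_force: [-0.2, 0.6, -1.8]
grip_width: 0.224
[0.56845908 0.00964101 0.12403776] [2.98869808e-01 3.12731017e+00 1.68229960e-04] 0.22461953695315437
```

View pics/c6.png

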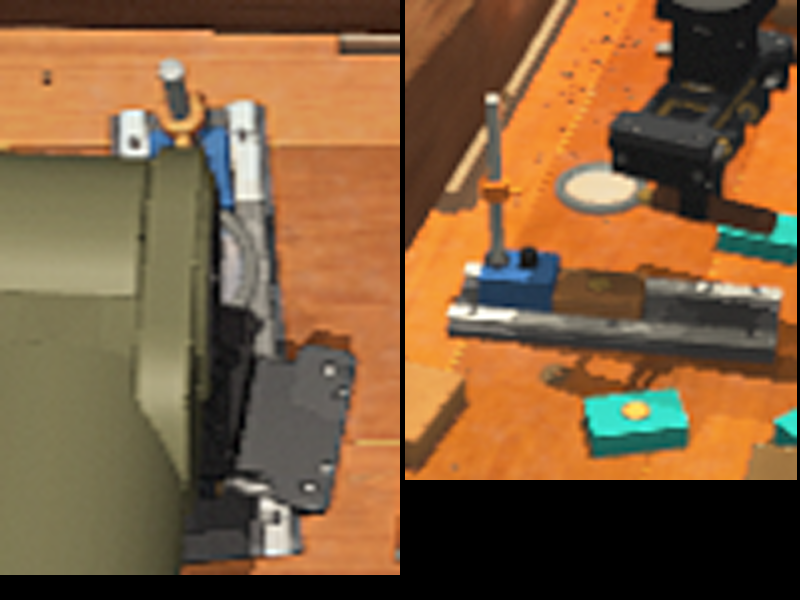

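Both crops show the following:
- The top view of the lens is now blocked by the arm.
- The side view shows the loupe over the sample, with the lens ellipse centred near crop (603,188). That is well clear of the pointer tip at (518,190).
- The sample is still flush with the stop.

I'll fit the lens silhouette in the side view.

```bash
cat > lens.py <<'E'
from h import *
from scipy.optimize import least_squares
import sys
np.set_printoptions(precision=4,suppress=True)
im=cv2.imread(sys.argv[1]);st=ctrl.get_state()
off=np.array([-.458,.556])       # side px offset from jig fit: obs = proj+off
x0,y0,x1,y1=228,198,272,224
big=cv2.resize(im[y0:y1,x0:x1],None,fx=6,fy=6,interpolation=cv2.INTER_CUBIC)
hsv=cv2.cvtColor(big,cv2.COLOR_BGR2HSV);m=((hsv[...,1]<110)&(hsv[...,2]>75)).astype(np.uint8)
k,l,s,c=cv2.connectedComponentsWithStats(m,connectivity=4);i=l[int((211.5-y0)*6),int((252-x0)*6)]
m=(l==i).astype(np.uint8);cn=max(cv2.findContours(m,0,cv2.CHAIN_APPROX_NONE)[0],key=len)[:,0]
pts=(cn+.5)/6-.5+[x0,y0]
big[m>0]=(big[m>0]*.5+[127,0,0]).astype(np.uint8)
T=np.array(P["side"]["pose"])
az=np.radians(-11.0);e=np.array([np.cos(az),np.sin(az),0]);rel=np.array([.082,-.0165,-.0012]);pred=st["position"]+rel
th=np.linspace(0,2*np.pi,120)
def hull(q):
    C=np.array([q[0],pred[1],q[1]]);Rm=R.from_rotvec([q[2],q[3],0]).as_matrix()
    p=np.array([proj("side",C+Rm@[.0365*np.cos(a),.0365*np.sin(a),z])+off for a in th for z in(-.005,.005)])
    return cv2.convexHull(p.astype(np.float32))
keep=pts[(pts[:,0]<251)]         # left part, unoccluded
def f(q):
    h=hull(q);return [cv2.pointPolygonTest(h,(float(a),float(b)),True) for a,b in keep]
s=least_squares(f,[pred[0],pred[2],0,0],loss="soft_l1",f_scale=.3,diff_step=1e-3,x_scale=[.01,.01,.05,.05])
s2=least_squares(lambda q:f([*q,0,0]),[pred[0],pred[2]],loss="soft_l1",f_scale=.3,diff_step=1e-3)
print("pred",pred,"fit x z tiltx tilty(rad)",s.x,"rms",np.std(f(s.x)),"| level fit",s2.x,np.std(f([*s2.x,0,0])),"off level pred",np.mean(f([pred[0],pred[2],0,0])))
for h,col in((hull([pred[0],pred[2],0,0]),(0,255,0)),(hull(s.x),(0,0,255))):
    cv2.polylines(big,[np.int32((h+.5-[x0,y0])*6)],True,col,1)
cv2.imwrite(sys.argv[2],cv2.resize(big,None,fx=2.5,fy=2.5))
from fit import X,s as fs
print("inlay px pred",proj("side",[.650,-.0085,.032])+off,"tip px pred",proj("side",X(fs.x,'s',(.013,0,.117)))+off)
E
python3 lens.py pics/side5.png pics/c7.png
```

```text
pred [ 0.6505 -0.0069  0.1228] fit x z tiltx tilty(rad) [0.6473 0.1253 0.1158 0.0265] rms 0.1709124619248445 | level fit [0.6455 0.1257] 0.5842939975202684 off level pred 1.106736721769502
inlay px pred [253.4833 236.1467] tip px pred [234.1321 211.832 ]
```

View pics/c7.png

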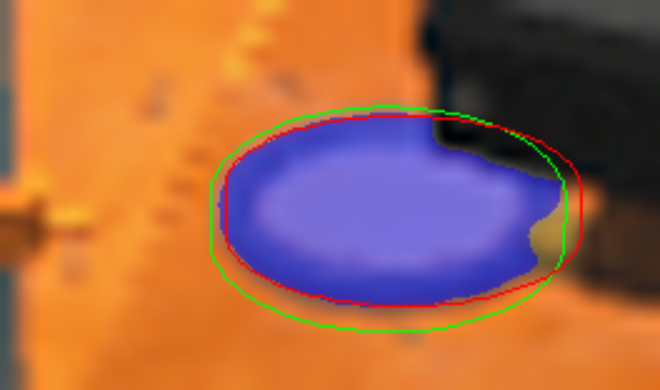

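The red fit is inside the level prediction (green) on nearly all sides. I suspect the real rim is rounded and the mask slightly small, rather than the loupe tilted. I'll calibrate with the start picture, where the loupe was certainly level, using a rounded-rim model.

```bash
cat > lens2.py <<'E'
from h import *
from scipy.optimize import least_squares
import sys
np.set_printoptions(precision=4,suppress=True)
off=np.array([-.458,.556]);th=np.linspace(0,2*np.pi,90)
def contour(fn,roi,seed):
    x0,y0,x1,y1=roi;big=cv2.resize(cv2.imread(fn)[y0:y1,x0:x1],None,fx=6,fy=6,interpolation=cv2.INTER_CUBIC)
    h=cv2.cvtColor(big,cv2.COLOR_BGR2HSV);m=((h[...,1]<130)&(h[...,2]>75)).astype(np.uint8)
    l=cv2.connectedComponents(m,connectivity=4)[1];m=(l==l[int((seed[1]-y0)*6),int((seed[0]-x0)*6)]).astype(np.uint8)
    c=max(cv2.findContours(m,0,cv2.CHAIN_APPROX_NONE)[0],key=len)[:,0];return (c+.5)/6-.5+[x0,y0]
def model(C,tx,ty,shrink):
    Rm=R.from_rotvec([tx,ty,0]).as_matrix()
    p=[];
    for a in th:
        for b in np.linspace(0,2*np.pi,12,endpoint=False):
            r=.0315+.005*np.cos(b);p.append(proj("side",C+Rm@[r*np.cos(a),r*np.sin(a),.005*np.sin(b)])+off)
    return cv2.convexHull(np.array(p,np.float32))
def fit(pts,y,x,z,freez=False,level=False,shrink=None):
    def f(q):
        h=model(np.array([q[0],q[1] if freez else y,z if freez else q[1]]),0 if level else q[2],0 if level else q[3],0)
        return [cv2.pointPolygonTest(h,(float(a),float(b)),True)-q[-1] for a,b in pts[::3]] + ([] if shrink is None else [(q[-1]-shrink)*100])
    q0=[x,y if freez else z]+([] if level else [0,0])+[0.3]
    s=least_squares(f,q0,diff_step=1e-3,loss="soft_l1",f_scale=.2,x_scale=[.01,.01]+([] if level else [.05,.05])+[.3])
    return s.x,np.std(f(s.x))
if __name__=="__main__":
    p=contour("pics/side0.png",(205,292,252,326),(223,310));p=p[p[:,0]<232]
    print("start: x y tilts shrink",fit(p,.308,.657,.005,freez=True)); L=fit(p,.308,.657,.005,freez=True,level=True);print(" level",L);sh=L[0][-1]
    fn=sys.argv[1];y,x,z=map(float,sys.argv[2:5])
    p=contour(fn,(228,198,272,224),(252,211.5));p=p[(p[:,0]<252)]
    print("now: x z tilts shrink",fit(p,y,x,z),"fixed shrink",fit(p,y,x,z,shrink=sh));print(" level",fit(p,y,x,z,level=True))
E
python3 lens2.py pics/side5.png -.0069 .6505 .1228
```

```text
start: x y tilts shrink (array([ 0.6577,  0.3055, -0.0181,  0.0015,  0.0109]), np.float64(0.08325123190109142))
 level (array([ 0.6575,  0.3055, -0.1183]), np.float64(0.08958868942663964))
now: x z tilts shrink (array([ 0.6501,  0.1249,  0.    , -0.0007,  0.3447]), np.float64(0.06827487628484846)) fixed shrink (array([ 0.6486,  0.1249,  0.0478,  0.0012, -0.1183]), np.float64(0.06750253704709225))
 level (array([0.6501, 0.1249, 0.3424]), np.float64(0.06848525265613878))
```

With the rounded-rim model the lens fits as level, both tilts about 0, at about (0.650, −0.0065, 0.123). The well-defined side-view features (post top, inlay, screw) read about 1.8 mm too high, so the true tip height is about 0.1155. That means going down about 7 mm and 2 mm towards −y.

```bash
python3 -m creep '[[[0,0,-1,2,0,0,0],[0,0,-2,4,0,0,0],[0,0,-2,6,0,0,0],[0,0,-2,7.3,0,0,0],[0,0,-2,7.3,0,0,0]]]' >/dev/null
python3 -m creep '[[[0,0,0,0,0,0,0],[0,0,0,0,0,0,0],[0,0,0,0,0,0,0],[0,0,0,0,0,0,0],[0,0,0,0,0,0,0]]]'
python3 - <<'E'
from h import *
s=ctrl.get_image("side")[:,:,::-1];cv2.imwrite("pics/side6.png",s);cv2.imwrite("pics/c8.png",crop(s,218,180,60,66,9))
st=ctrl.get_state();print(st["time"],st["position"]*1000,st["tool_rot"],"lens kin",(st["position"]+[.082,-.016,-.0012])*1000)
E
python3 lens2.py pics/side6.png -.0084 .65 .1155
```

```text
time: 14.9
position: [0.5681, 0.0069, 0.1168]
tool_rot: [0.301, 3.127, 0.0]
ft_force: [-0.1, 0.3, -0.3]
grip_width: 0.228
14.95 [568.05210791   6.94243733 116.81089839] [3.00761635e-01 3.12706634e+00 1.80320107e-04] lens kin [650.05210791  -9.05756267 115.61089839]
start: x y tilts shrink (array([ 0.6577,  0.3055, -0.0181,  0.0015,  0.0109]), np.float64(0.08325123190109142))
 level (array([ 0.6575,  0.3055, -0.1183]), np.float64(0.08958868942663964))
now: x z tilts shrink (array([ 0.6491,  0.1188,  0.    , -0.0071,  0.3226]), np.float64(0.11429720338690452)) fixed shrink (array([ 0.6477,  0.119 ,  0.0431,  0.0049, -0.1183]), np.float64(0.1124447800671601))
 level (array([0.6491, 0.1189, 0.3025]), np.float64(0.11462129466604752))
```

View pics/c8.png

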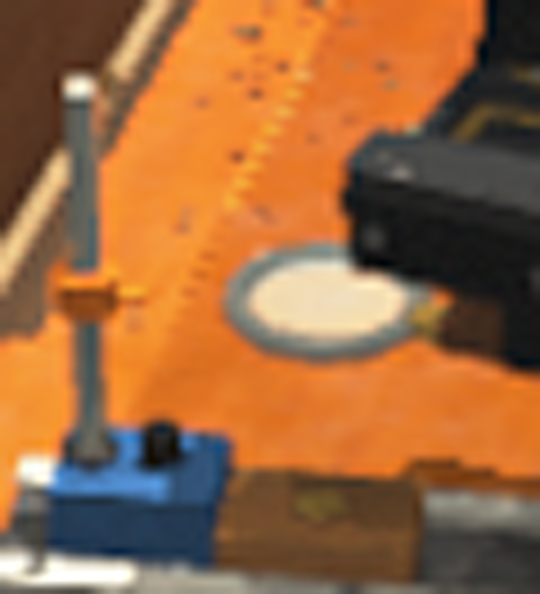

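The crop shows the level lens over the inlay and the sample flush with the stop. The pointer tip is at crop (145,293), clear of the frame by about 80 crop px. One last height check against known features in the same picture.

```bash
python3 - <<'E'
from h import *
from fit import X,s as fs
np.set_printoptions(precision=4,suppress=True)
q=fs.x;U=lambda x,y:np.array([218+(x+.5)/9-.5,180+(y+.5)/9-.5])
g=lambda p:proj("side",p)
d=[U(80,82)-g(X(q,'s',(.035,0,.194))),U(320,503)-g(X(q,'s',(-.0475,0,.032))),U(161,432)-g(X(q,'s',(.010,0,.058)))]
print("offsets posttop,inlay,screw",d);o=np.mean(d,0)
f=lambda z:(g(X(q,'s',(.013,0,z)))+o)[1]
from scipy.optimize import brentq
print("tip z",[round(brentq(lambda z:f(z)-U(145,y)[1],.08,.15),4) for y in(289,293,297)])
# lens: level fit apparent z .1188 was with off v=.556 at y=-.0084
px=g([.6491,-.0084,.1188])+[-.458,.556]
for y in(-.0072,-.0084,-.009):print("lens y",y,"z",round(brentq(lambda z:(g([.6491,y,z])+o)[1]-px[1],.08,.15),4))
print("inlay-lens u diff px",U(320,503)[0]-(g([.65,-.0084,.032])+o)[0], px[0]-(g([.65,-.0084,.1155])+o)[0])
E
```

```text
offsets posttop,inlay,screw [array([-0.557 , -0.2257]), array([-0.6302, -0.1605]), array([-0.3797,  0.2615])]
tip z [0.1154, 0.1138, 0.1122]
lens y -0.0072 z 0.1173
lens y -0.0084 z 0.1166
lens y -0.009 z 0.1163
inlay-lens u diff px -0.30075699745094653 0.35353919467797823
```

```bash
python3 -m creep '[[[0,-0.5,0.6,1.3,0,0,0],[0,-0.5,0.6,1.3,0,0,0],[0,-0.5,0.6,1.3,0,0,0],[0,-0.5,0.6,1.3,0,0,0],[0,-0.5,0.6,1.3,0,0,0]]]'
python3 -m creep '[[[0,0,0,0,0,0,0],[0,0,0,0,0,0,0],[0,0,0,0,0,0,0],[0,0,0,0,0,0,0],[0,0,0,0,0,0,0]]]' >/dev/null
python3 - <<'E'
from bench import ctrl
s=ctrl.get_state();print(s["time"],(s["position"]+[.082,-.016,-.0012])*1000,s["grip_width"],s["ft_force"],abs(s["qd"]).max())
print(ctrl.close_job())
E
```

```text
time: 15.45
position: [0.5687, 0.0074, 0.1155]
tool_rot: [0.301, 3.127, 0.0]
ft_force: [0.4, 0.1, -0.8]
grip_width: 0.224
15.95 [650.64752139  -8.58503063 114.26931401] 0.22395942696673166 [ 0.54347415  0.03813474 -1.55012916] 0.0026052599117695027
the job is handed in; nothing more can be done
None
```

The job is handed in at about 16 s of robot time: the sample is seated against the blue stop and the loupe is held over the brass inlay.

- **Sample:** I pushed it slowly until the arm stopped advancing and the force rose to about 6 N. The side view then showed no gap at the stop.
- **Loupe:** I gripped it by the handle at 40 N. The lens is at about (0.6506, −0.0086, 0.1143) m, worked out from the arm position and the measured grip. The inlay is at about (0.650, −0.0085).
- **Level and clearance:** The lens fitted as level in the last side picture, though a variant with the rim margin fixed allowed about 2.5° of sideways tilt. It was well clear of the pointer, jig and sample. The tape, chisel and sanding block were not approached.

**Where the checks disagreed:**
- **Height:** Pointer height came out between 0.112 and 0.117 m across readings; I aimed for about 0.1145. The camera put the lens about 1 mm higher than the arm position did.
- **Centring:** Side-view x differed from the arm's value by about 1 mm. The top view of the lens was blocked by the arm at the final pose, so centring there relies on the side view and arm position.
- **Last move:** I checked the final 1.3 mm adjustment from the arm state only, without a new picture.

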